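Empty the copper blanks from the leaning rack's bin into the firing tray

ROBOT

A 7-joint arm with a two-finger parallel gripper is mounted at the origin on the work surface. World frame = base frame: x ahead of the robot, y to its left, z up, the work surface at z = 0. Lengths are in m, angles in rad, forces in N, time in s.
With the tool pointing down it reaches from about 0.425 to 0.875 m from the base axis. Payload 4.7 kg.
Tool frame: the origin (TCP) lies between the finger pads; the fingertips stand 19 mm ahead of it and the grasp point (between the pads) is the TCP; z points along the fingers, y is the line along which they close (so a half turn about z gives the same grasp; the last joint's range is limited). The gripper opens to 85 mm and grips with 20 to 120 N. Pads are 22 mm wide; open, the fingers measure 114 mm over their backs; the gripper's body (76 mm by 85 mm) begins 54 mm behind the grasp point. The pads swing forward as they close: fully open they stand 13 mm farther back than shut.
Start: joints at [1.141, 0.321, -0.07, 1.45, 0.023, 1.371, -0.057], TCP at [0.279, -0.587, 0.25] pointing down, gripper open.
Joint ranges: [-2.86, 2.86], [-0.3, 2.09], [-1.38, 1.24], [0.06, 2.45], [-1.56, 4.7], [0.09, 2.05], [-2.69, 2.69]. Speed limits (rad/s): [2.57, 2.57, 3.14, 3.14, 3.14, 3.14, 3.14].

INTERFACE

Orientations are given as a unit quaternion [w, x, y, z].
In Python, from plant import arm gives the robot as it stands.
- The arm moves only by the shell command python3 -m crank 'ROWS' [FORCE]. ROWS is JSON, a list of rows, each an object of numbers: "dx", "dy", "dz": the shift along the tool's x, y, z scaled (see below); "rx", "ry", "rz": the turn, a rotation vector about the tool's x, y, z scaled (see below); "claw": the opening, from -1 (shut) to 1 (fully open). In form: [{"dx": .., "dy": .., "dz": .., "rx": .., "ry": .., "rz": .., "claw": ..}, ...]. A call has exactly 10 rows; each row shifts and turns the commanded pose from where the row before left it, along the tool's axes as they then stand; what a row does not reach is not made up. The controller multiplies each number of a shift by 15 cm and each number of a turn by 45 degrees. A row lasts 1/12 s, in which the tool goes at most 41.7 mm and 7.16 degrees, less where a joint would pass 70% of its speed; a pose out of reach is approached as far as the arm can. A call with a number of a shift or a turn outside -1 to 1 is refused whole. A call with a gripper value outside its range is refused whole. The fingers move at their own pace and stop on an object; FORCE is the grip in N (left out, the last holds). Time passes only in rows, so rows that do not move let the fingers close, or fill a call up. It gives the time, the measured TCP pose, the force, the opening and the grip force at its end, in the units of the state.
- arm.read_state(): the state, without advancing time (a new reading comes with each control period).
- arm.grab_frame(name): name is "side" or "top"; returns (picture, depth): 400x640x3 uint8, red, green, blue; 400x640 float32, m along the optical axis (not along the pixel's ray), 0 where there is no reading.
- arm.camera_model(name): a dict with "vfov" (degrees; the focal length in pixels is half the picture's height over the tangent of half this angle, whatever the lens; pixels are square), "cx", "cy" (the principal point, pixels), "k1" (the pictures are not rectified: a ray, as slopes to the right and down, at radius r is drawn at 1 + k1 r^2 times it, then the intrinsics apply), "R" (3x3) and "t" (3): a world point X has camera coordinates R X + t. Camera axes: x right, y down, z forward; pixel columns grow to the right and rows downward; lengths in m; the calibration is good to about 2 mm. A picture is of the moment at which its call begins. camera_model takes no time and is no camera call.
- arm.close_job(): hands the job in; it is judged then, once.
Trained networks look in the newest picture that a camera, given by its name, has taken for a name from the list of things; names that differ only in an ending like _2 or _b are one class to them, and where a whole thing is asked for, a point or a joint stands for the part that bears it (a point fixed in the world has none). Each returns a list of dicts, best first, with "score" (0 to 1); they miss things now and then, are a little off and sometimes report something else, mostly with a low value. They report only what shows in the picture. A call takes as long as a camera call. They do not tell look-alikes from the thing itself.
- arm.boxes_of(camera, label): "extent" ([centre column, centre row, width, height] in pixels, round what is visible of it).
- arm.masks_of(camera, label): "mask" (400x640 bool, what is visible of it) and "extent" ([centre column, centre row, width, height] in pixels, round what is visible of it).
- arm.pinpoint(camera, label): "centre" ([row, column] in pixels: a listed point, or the origin of a listed thing).
The state is a dict: "time_s": time; "qpos": joint angles; "joint_velocities": joint speeds; "joint_torque": joint torques, N m; "tool_pos": TCP position; "tcp_rot": TCP orientation; "force": force on the tool from outside, world axes, zero at the start; "ft_torque": the same for the moment, N m; "width": finger opening in m; "finger_force": force on a finger pad.
Only numpy, scipy, OpenCV 4.12 (cv2) and the standard library are available. Lean on these libraries where they do the work, as an engineer would, in place of code of your own. Each camera call takes 0.05 s, during which the arm holds its last target. There are 200 camera calls.

TASK

Lift the orange bin straight out of its snug pocket in the sloping green rack, in line with its walls and without twisting or spilling it, then carry it to the white tray and tip all three copper blanks into the tray from low above it. Then stand the empty bin in the rack's open bay, square to the rack, its underside flat on the sloping floor, and let go. Leave the grey bin and everything else on the bench where it is.

Things in the scene. Friction and masses are not known exactly. Their poses are not given: they have to be found in the camera images.
- rack: Fixed green rack, 330 mm wide (y), 150 mm deep; its floor drops 25 degrees towards its -x (robot side), so bins in it lean 25 degrees, mouths to -x. Two snug pockets (2 mm play each side of a bin) at y = +115 and +23 mm, then the open bay. Walls 40 mm high square to the slope: a bin is free after 45 mm along its own z. Origin on the table under the rack's middle, z up; floor middle 42 mm above it.
- bay (a point): Centre of the open bay's sloping floor; rack's axes, z up. The bay is 130 mm wide in y, walled by 40 mm high walls on its low (-x) edge, 67 mm down the slope, and on +y, 20 mm high on -y; its high edge is open. A bin rests there leaning 25 degrees as in a pocket, friction or the low wall holding it.
- orange_bin_grip (a point): Grip point on the loose orange bin's fin, near above its centre of mass (0.2 kg empty, 0.44 full). Bin's axes: z out of the mouth, y across, -x to the scoop front. The fin is a plate 14 mm thick in y: pinch it across y, at any pitch; it spans -23 to +47 mm in x and -17 to +17 in z about this point. Bin's front lip at x = -80, z = -23 mm, lower front corner at x = -80, z = -95 mm.
- orange_bin: The same bin: centre of its underside, same axes; 15 mm in -x and 95 mm in -z from the grip point. Bin 130 (x) x 80 (y) x 72 mm (z). A ramp inside rises from its floor at x = 2 mm to the front lip, 43 degrees off bin z: when the bin leans 47 degrees to its -x side the ramp is level; beyond that the blanks roll out over the front lip, by 65 degrees all have run out.
- tray: Fixed white metal tray, open on top, 230 (x) x 190 (y) x 45 mm high, walls and floor 5 mm. Origin at the centre of its underside, z up.
- grey_bin_grip (a point): Same point on the grey bin, same shape as the orange one, in the other pocket (either one), 92 mm away: leave it.
- copper1: Loose round copper blank, 22 mm across, 64 mm long along its y, about 80 g; origin at its centre. Lies across the orange bin (two on the floor, one on top) and rolls easily.
- copper2: Loose round copper blank, 22 mm across, 64 mm long along its y, about 80 g; origin at its centre. Lies across the orange bin (two on the floor, one on top) and rolls easily.
- copper3: Loose round copper blank, 22 mm across, 64 mm long along its y, about 80 g; origin at its centre. Lies across the orange bin (two on the floor, one on top) and rolls easily.
- steel1_mid (a point): Centre of a bright metal blank in the grey bin, 22 x 64 mm: leave it.
- steel2_mid (a point): Centre of the other bright metal blank in the grey bin: leave it.
- jar_mid (a point): Amber flux jar, 64 mm across, 85 mm high, its centre: leave it.
- pot_mid (a point): White quench pot, 96 mm across, 85 mm high, its centre: leave it.
- mallet_grip (a point): Hammer 240 mm long lying on the bench, a point on its handle: leave it.
- driver_grip (a point): Screwdriver 190 mm long lying on the bench, a point on its handle: leave it.
- brush_grip (a point): Brush 180 mm long lying on the bench, a point on its handle: leave it.
Things that resemble listed ones, but are neither listed nor needed, are in the scene too. There is more than one size of the orange_bin; the job needs the smallest.

How it is judged:
On the way, in this order (a step that is already met when the one before it is completed fails the run):
1. the orange bin has been lifted clear of its pocket (more than 45 mm), still leaning 25 degrees to within 12, with all three copper blanks in it (distance of orange_bin from where it was at the start of the episode above 0.045 m and angle between orange_bin's own z axis and vertical between 0.227 and 0.646 rad and z of copper1 in the frame of orange_bin between 0 and 0.072 m and x of copper1 in the frame of orange_bin between -0.065 and 0.065 m and y of copper1 in the frame of orange_bin between -0.04 and 0.04 m and z of copper2 in the frame of orange_bin between 0 and 0.072 m and x of copper2 in the frame of orange_bin between -0.065 and 0.065 m and y of copper2 in the frame of orange_bin between -0.04 and 0.04 m and z of copper3 in the frame of orange_bin between 0 and 0.072 m and x of copper3 in the frame of orange_bin between -0.065 and 0.065 m and y of copper3 in the frame of orange_bin between -0.04 and 0.04 m), for 0.1 s.
2. the bin has been tipped, leaning more than 43 degrees (angle between orange_bin's own z axis and vertical above 0.75 rad), for 0.1 s.
3. all three copper blanks are in the tray (z of copper1 in the frame of tray between 0 and 0.045 m and x of copper1 in the frame of tray between -0.11 and 0.11 m and y of copper1 in the frame of tray between -0.09 and 0.09 m and z of copper2 in the frame of tray between 0 and 0.045 m and x of copper2 in the frame of tray between -0.11 and 0.11 m and y of copper2 in the frame of tray between -0.09 and 0.09 m and z of copper3 in the frame of tray between 0 and 0.045 m and x of copper3 in the frame of tray between -0.11 and 0.11 m and y of copper3 in the frame of tray between -0.09 and 0.09 m), for 0.2 s.
At the end, for the whole second after the job is handed in: All three copper blanks lie at rest in the tray, centres inside its walls and below its rim; the empty orange bin is released and at rest in the bay, the centre of its underside within 55 mm of the bay's centre, leaning 25 degrees to within 4, square to the rack to within 20 degrees (all of step 3 and linear speed of each of copper1, copper2, copper3 below 0.03 m/s and distance between orange_bin and bay below 0.055 m and y of orange_bin in the frame of rack below -0.055 m and angle between orange_bin's own z axis and vertical between 0.366 and 0.506 rad and angle between the y axis of orange_bin and the y axis of rack, either way round below 0.35 rad and linear speed of orange_bin below 0.02 m/s and x of orange_bin in the frame of rack below 0.06 m); the robot touches nothing.
It fails at once if the orange bin is tilted more than 9 degrees off the pocket's line while less than 38 mm out of it (distance of orange_bin from where it was at the start of the episode below 0.038 m and (angle between orange_bin's own z axis and vertical above 0.6 rad or angle between orange_bin's own z axis and vertical below 0.27 rad)).
It fails at once if a copper blank is dropped from high or flung (faster than 1.8 m/s, a fall of about 160 mm) (linear speed of any of copper1, copper2, copper3 above 1.8 m/s).
It fails at once if the grey bin is moved more than 20 mm, or a bystander more than 30 mm (distance of grey_bin_grip from where it was at the start of the episode above 0.02 m or distance of any of steel1_mid, steel2_mid, jar_mid, pot_mid, mallet_grip, driver_grip, brush_grip from where it was at the start of the episode above 0.03 m).
It also fails if it takes over 72 s, if anything falls off the work surface, if the arm or the gripper's body presses on something with over 40 N, if the wrist force passes 120 N, or if a joint passes its speed limit or range.

## Working session

There is one attempt and no reset: what is moved stays moved. The work goes in short steps, Python scripts to look and compute and a shell command to move; the robot and the scene stay as the last step left them, time stands still between calls to the robot, and variables do not carry over. Pictures are saved under pics/ and viewed, at most 10 in all, crops included, and the job is handed in when it is done.

```bash
mkdir -p pics; cat > h.py <<'E'
import numpy as np, cv2
from plant import arm
def cam(n):
    m=arm.camera_model(n); f=200/np.tan(np.radians(m['vfov'])/2); return m,f,np.array(m['R']),np.array(m['t'])
def deproj(n,u,v,d):
    m,f,R,t=cam(n); xd=(u-m['cx'])/f; yd=(v-m['cy'])/f
    rd=np.hypot(xd,yd); r=rd
    for _ in range(30): r=rd/(1+m['k1']*r*r)
    s=np.where(rd>0,r/np.maximum(rd,1e-9),1)
    p=np.stack([xd*s*d,yd*s*d,d*np.ones_like(xd)],-1)
    return (p-t)@R
def proj(n,X):
    m,f,R,t=cam(n); c=np.atleast_2d(X)@R.T+t; a=c[:,:2]/c[:,2:]; k=1+m['k1']*(a**2).sum(1,keepdims=True)
    return a*k*f+[m['cx'],m['cy']]
def cloud(n,D):
    v,u=np.mgrid[0:400,0:640].astype(float); return deproj(n,u,v,D)
E
python3 - <<'E'
from h import *
np.set_printoptions(precision=3,suppress=True)
ims=[]
for n in ['top','side']:
    im,D=arm.grab_frame(n); np.save(n+'D.npy',D); np.save(n+'I.npy',im); 
    cv2.imwrite(f'pics/{n}1.png',im[...,::-1])
    P=cloud(n,D)
    print(n,cam(n)[0])
    for l in ['rack','bay','orange_bin_grip','orange_bin','tray','grey_bin_grip','copper1','jar_mid','pot_mid','mallet_grip']:
        for r in arm.pinpoint(n,l)[:4]:
            v,u=r['centre']; vi,ui=int(np.clip(round(v),0,399)),int(np.clip(round(u),0,639))
            print(l,round(r['score'],2),np.round([u,v]),P[vi,ui] if D[vi,ui]>0 else None)
print(arm.read_state())
E
```

```text
top {'vfov': 42.65857032445882, 'cx': 322.545807377293, 'cy': 197.75512277391834, 'k1': -0.10360243077728178, 'R': array([[ 0.02 , -1.   , -0.01 ],
       [-0.986, -0.018, -0.169],
       [ 0.168,  0.013, -0.986]]), 't': array([0.092, 0.48 , 1.668])}
rack 0.82 [293. 175.] [0.544 0.199 0.087]
bay 0.65 [314. 172.] [0.565 0.132 0.044]
bay 0.46 [418. 184.] [ 0.538 -0.225  0.003]
orange_bin_grip 0.9 [252. 171.] [0.542 0.325 0.147]
orange_bin_grip 0.89 [249. 268.] [0.239 0.334 0.068]
orange_bin_grip 0.76 [171. 255.] [0.275 0.594 0.063]
orange_bin_grip 0.51 [210. 175.] [0.554 0.489 0.02 ]
orange_bin 0.95 [255. 171.] [0.559 0.327 0.069]
orange_bin 0.8 [151. 225.] [0.368 0.654 0.103]
orange_bin 0.73 [264. 311.] [0.101 0.288 0.006]
orange_bin 0.43 [284. 170.] [0.563 0.23  0.075]
tray 0.98 [419. 182.] [ 0.545 -0.228  0.005]
grey_bin_grip 0.94 [280. 172.] [0.54  0.236 0.149]
copper1 0.63 [281. 165.] [0.559 0.232 0.162]
copper1 0.59 [255. 166.] [0.571 0.324 0.092]
copper1 0.55 [252. 172.] [0.54  0.325 0.142]
jar_mid 0.56 [371. 109.] [ 0.773 -0.056  0.092]
pot_mid 0.81 [412. 121.] [ 0.763 -0.207  
[... 953 characters left out ...]
 [0.564 0.308 0.063]
copper1 0.4 [247. 225.] [0.571 0.333 0.086]
jar_mid 0.56 [280. 153.] [ 0.771 -0.042  0.071]
pot_mid 0.9 [309. 142.] [ 0.719 -0.174  0.08 ]
mallet_grip 0.82 [220. 259.] [0.572 0.472 0.022]
{'time_s': 1.1, 'qpos': array([ 1.141,  0.321, -0.07 ,  1.45 ,  0.023,  1.371, -0.057]), 'joint_velocities': array([ 0.001, -0.001, -0.   ,  0.001,  0.001,  0.001, -0.   ]), 'joint_torque': array([  0.   , -49.341,  -0.382, -31.458,   0.013,   0.001,   0.   ]), 'tool_pos': array([ 0.279, -0.587,  0.25 ]), 'tcp_rot': array([ 0.   ,  0.975,  0.22 , -0.   ]), 'force': array([0.373, 0.481, 0.273]), 'ft_torque': array([0.022, 0.03 , 0.033]), 'finger_force': 0.0, 'width': 0.08536103169688486}
```

View pics/top1.png

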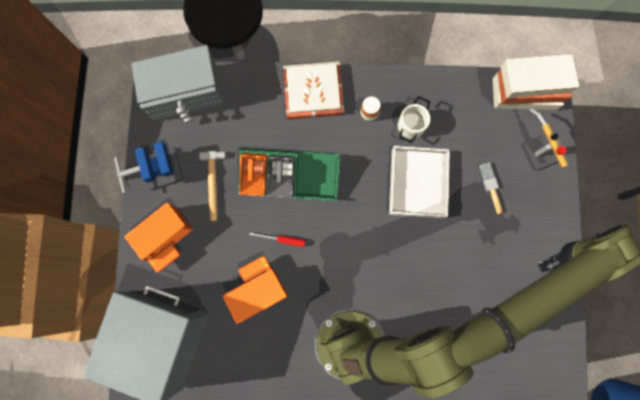

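View pics/side1.png

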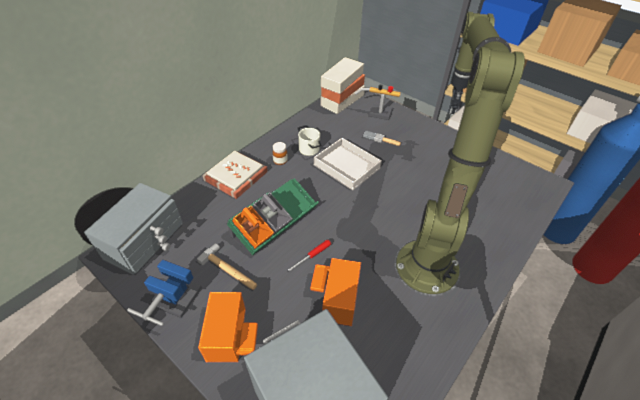

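```bash
python3 - <<'E'
from h import *
np.set_printoptions(precision=3,suppress=True)
for n in ['top','side']:
    D=np.load(n+'D.npy'); im=np.load(n+'I.npy'); P=cloud(n,D)
    hsv=cv2.cvtColor(im,cv2.COLOR_RGB2HSV); H,S,V=[hsv[...,i] for i in range(3)]
    reg=(D>0)&(P[...,0]>.4)&(P[...,0]<.68)&(P[...,1]>-.0)&(P[...,1]<.42)
    g=reg&(H>50)&(H<90)&(S>100); G=P[g]; G=G[G[:,2]>.01]
    r=cv2.minAreaRect((G[:,:2]*1000).astype(np.float32)); print(n,'green',g.sum(),r)
    o=reg&(H<20)&(S>150)&(V>60); O=P[o]; O=O[O[:,1]>.26]
    a=np.radians(25)
    zb=O@np.array([-np.sin(a),0,np.cos(a)]); xb=O@np.array([np.cos(a),0,np.sin(a)])
    top=zb>np.percentile(zb,99)-.012
    print('orange',O.min(0),O.max(0),'fin n',top.sum(),np.median(O[top],0),O[top].min(0),O[top].max(0),'xb',xb[top].min(),xb[top].max(),'zb',np.percentile(zb,[1,50,99]))
    # bay floor plane
    F=G[(G[:,1]>.07)&(G[:,1]<.15)]
    A=np.c_[F[:,:2],np.ones(len(F))]; w=np.ones(len(F),bool)
    for _ in range(10):
        c=np.linalg.lstsq(A[w],F[w,2],rcond=None)[0]; w=abs(A@c-F[:,2])<.006
    print('floor',c,w.sum(),np.degrees(np.arctan(np.hypot(*c[:2]))),np.degrees(np.arctan2(c[1],c[0])))
    W=reg&(S<60)
    m=arm.masks_of(n,'tray')[0]['mask']&(D>0); T=P[m]; T=T[T[:,2]>.035]; print('tray rim',cv2.minAreaRect((T[:,:2]*1000).astype(np.float32)),np.percentile(T[:,2],95))
im=np.load('topI.npy')[135:215,220:360]; im2=np.load('sideI.npy')[165:265,215:335]
cv2.imwrite('pics/crop1.png',np.vstack([cv2.resize(im,(500,286),interpolation=2),cv2.resize(im2,(500,314),interpolation=2)[:314]])[...,::-1])
E
```

```text
top green 2104 ((553.8108520507812, 214.60183715820312), (326.7247314453125, 150.53640747070312), 86.95655059814453)
orange [ 0.476  0.287 -0.002] [0.613 0.379 0.178] fin n 99 [0.547 0.33  0.156] [0.514 0.323 0.139] [0.58  0.338 0.178] xb 0.5247454555946642 0.5956754018294592 zb [-0.204 -0.153 -0.085]
floor [ 0.465 -0.022 -0.214] 810 24.96134949984308 -2.72969082071473
tray rim ((542.6658935546875, -224.499755859375), (190.8163604736328, 231.89517211914062), 87.03184509277344) 0.05087558053033656
side green 1187 ((552.2174072265625, 212.1751708984375), (333.5321960449219, 152.24436950683594), 88.39492797851562)
orange [0.48  0.274 0.042] [0.627 0.372 0.175] fin n 89 [0.548 0.329 0.155] [0.516 0.32  0.134] [0.578 0.336 0.175] xb 0.5273529802672705 0.5945262598705446 zb [-0.202 -0.147 -0.087]
floor [ 0.471 -0.012 -0.218] 485 25.21412975620257 -1.4388523672071263
tray rim ((545.43408203125, -228.58523559570312), (198.01043701171875, 235.79734802246094), 87.41615295410156) 0.05078552746493404
```

View pics/crop1.png

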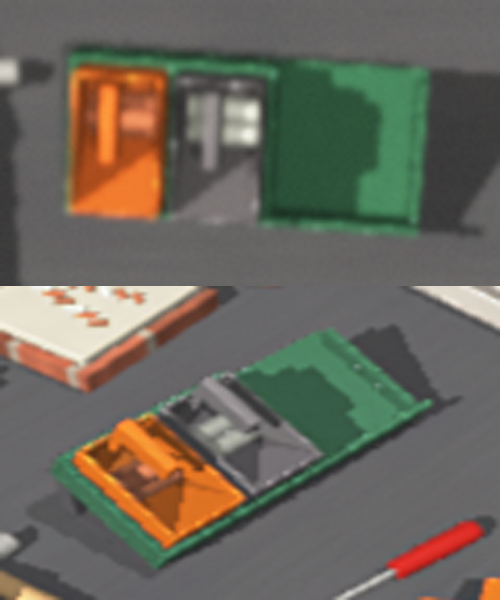

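The crop shows the orange bin in the left pocket, with its fin along x at top-image (252,171). The grey bin is in the middle and the bay on the right is empty. The rack yaw is about -2.4°, the fin grip is about (0.540, 0.330, 0.138), and the tray centre is about (0.544, -0.226). Next I turn the tool, raise it and set out.

```bash
python3 -m crank '[{"rz":0.155,"dz":-0.08},{"rz":0.155,"dz":-0.08},{"rz":0.155,"dz":-0.08},{"rz":0.153,"dz":-0.08},{"dx":0.06,"dy":-0.15},{"dx":0.06,"dy":-0.25},{"dx":0.06,"dy":-0.25},{"dx":0.06,"dy":-0.25},{"dx":0.06,"dy":-0.25},{"dx":0.06,"dy":-0.15}]' 110
python3 -c "
from plant import arm; print(arm.read_state()['qpos'])"
```

```text
[ 1.14109024  0.3210045  -0.0700928   1.45047327  0.02257683  1.37075149
 -0.05687736]validation failed for argument at $[0]...
```

```bash
python3 -m crank '[{"dx":0,"dy":0,"dz":-0.08,"rx":0,"ry":0,"rz":0.155,"claw":1},{"dx":0,"dy":0,"dz":-0.08,"rx":0,"ry":0,"rz":0.155,"claw":1},{"dx":0,"dy":0,"dz":-0.08,"rx":0,"ry":0,"rz":0.155,"claw":1},{"dx":0,"dy":0,"dz":-0.08,"rx":0,"ry":0,"rz":0.153,"claw":1},{"dx":0.06,"dy":-0.15,"dz":0,"rx":0,"ry":0,"rz":0,"claw":1},{"dx":0.06,"dy":-0.25,"dz":0,"rx":0,"ry":0,"rz":0,"claw":1},{"dx":0.06,"dy":-0.25,"dz":0,"rx":0,"ry":0,"rz":0,"claw":1},{"dx":0.06,"dy":-0.25,"dz":0,"rx":0,"ry":0,"rz":0,"claw":1},{"dx":0.06,"dy":-0.25,"dz":0,"rx":0,"ry":0,"rz":0,"claw":1},{"dx":0.06,"dy":-0.25,"dz":0,"rx":0,"ry":0,"rz":0,"claw":1}]' 110
python3 -c "
from plant import arm; print(arm.read_state()['qpos'])"
```

```text
time_s: 2.03
tool_pos: [0.342, -0.3776, 0.2984]
tcp_rot: [0.0, 1.0, -0.021, 0.0]
force: [1.1, -0.5, 0.1]
width: 0.0854
finger_force: 0.0
[ 9.19392000e-01  7.69166353e-03 -1.37322431e-01  1.71559015e+00
  1.34041731e-03  1.41785119e+00 -8.30618124e-01]
```

```bash
python3 -m crank '[{"dx":0.06,"dy":-0.26,"dz":0,"rx":0,"ry":0,"rz":0,"claw":1},{"dx":0.06,"dy":-0.26,"dz":0,"rx":0,"ry":0,"rz":0,"claw":1},{"dx":0.06,"dy":-0.26,"dz":0,"rx":0,"ry":0,"rz":0,"claw":1},{"dx":0.06,"dy":-0.26,"dz":0,"rx":0,"ry":0,"rz":0,"claw":1},{"dx":0.06,"dy":-0.26,"dz":0,"rx":0,"ry":0,"rz":0,"claw":1},{"dx":0.06,"dy":-0.26,"dz":0,"rx":0,"ry":0,"rz":0,"claw":1},{"dx":0.06,"dy":-0.26,"dz":0,"rx":0,"ry":0,"rz":0,"claw":1},{"dx":0.06,"dy":-0.26,"dz":0,"rx":0,"ry":0,"rz":0,"claw":1},{"dx":0.06,"dy":-0.26,"dz":0,"rx":0,"ry":0,"rz":0,"claw":1},{"dx":0.06,"dy":-0.26,"dz":0,"rx":0,"ry":0,"rz":0,"claw":1}]'
python3 -m crank '[{"dx":0.06,"dy":-0.26,"dz":0,"rx":0,"ry":0,"rz":0,"claw":1},{"dx":0.06,"dy":-0.26,"dz":0,"rx":0,"ry":0,"rz":0,"claw":1},{"dx":0.06,"dy":-0.26,"dz":0,"rx":0,"ry":0,"rz":0,"claw":1},{"dx":0.06,"dy":-0.26,"dz":0,"rx":0,"ry":0,"rz":0,"claw":1},{"dx":0.06,"dy":-0.26,"dz":0,"rx":0,"ry":0,"rz":0,"claw":1},{"dx":0.06,"dy":-0.26,"dz":0,"rx":0,"ry":0,"rz":0,"claw":1},{"dx":0.06,"dy":-0.26,"dz":0,"rx":0,"ry":0,"rz":0,"claw":1},{"dx":0.06,"dy":-0.16,"dz":0,"rx":0,"ry":0,"rz":0,"claw":1},{"dx":0.06,"dy":-0.09,"dz":0,"rx":0,"ry":0,"rz":0,"claw":1},{"dx":0.0,"dy":0,"dz":0,"rx":0,"ry":0,"rz":0,"claw":1}]'
python3 -c "
from plant import arm; print(arm.read_state()['qpos'])"
```

```text
time_s: 2.87
tool_pos: [0.448, 0.0084, 0.2987]
tcp_rot: [0.0, 1.0, -0.021, 0.001]
force: [0.9, 0.1, -1.3]
width: 0.0854
finger_force: 0.0
time_s: 3.7
tool_pos: [0.5417, 0.3169, 0.2974]
tcp_rot: [-0.001, 1.0, -0.019, -0.001]
force: [0.7, -1.1, 0.4]
width: 0.0851
finger_force: 0.0
[ 0.10317919  0.37537775 -0.88608647  1.41490133  0.28572496  1.48523908
 -2.38034389]
```

```bash
python3 -m crank '[{"dx":0,"dy":-0.087,"dz":0,"rx":0,"ry":0,"rz":0,"claw":1},{"dx":0,"dy":0,"dz":0.1,"rx":0,"ry":0,"rz":0,"claw":1},{"dx":0,"dy":0,"dz":0.18,"rx":0,"ry":0,"rz":0,"claw":1},{"dx":0,"dy":0,"dz":0.18,"rx":0,"ry":0,"rz":0,"claw":1},{"dx":0,"dy":0,"dz":0.15,"rx":0,"ry":0,"rz":0,"claw":1},{"dx":0,"dy":0,"dz":0.12,"rx":0,"ry":0,"rz":0,"claw":1},{"dx":0,"dy":0,"dz":0.09,"rx":0,"ry":0,"rz":0,"claw":1},{"dx":0,"dy":0,"dz":0.07,"rx":0,"ry":0,"rz":0,"claw":1},{"dx":0,"dy":0,"dz":0,"rx":0,"ry":0,"rz":0,"claw":1},{"dx":0,"dy":0,"dz":0,"rx":0,"ry":0,"rz":0,"claw":1}]'
python3 - <<'E'
from h import *
print(arm.read_state()['qpos'])
im,D=arm.grab_frame('side'); a=im[130:260,190:340]
im,D=arm.grab_frame('top'); b=im[120:220,215:365]
cv2.imwrite('pics/c2.png',np.vstack([cv2.resize(b,(450,300),interpolation=2),cv2.resize(a,(450,300),interpolation=2)])[...,::-1])
E
```

```text
time_s: 4.53
tool_pos: [0.5424, 0.3261, 0.1651]
tcp_rot: [0.0, 1.0, -0.021, 0.0]
force: [-0.8, 0.4, 1.6]
width: 0.0855
finger_force: 0.0
[ 0.0676876   0.46828578 -0.84829601  1.58004331  0.36388109  1.2590883
 -2.45288747]
```

View pics/c2.png

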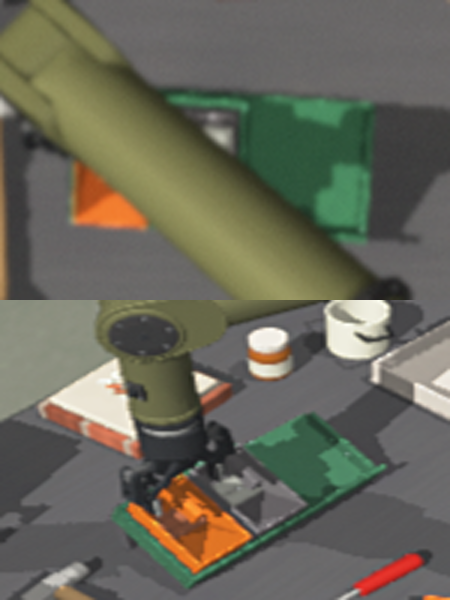

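The picture shows the open fingers on either side of the fin, with nothing else touched. Next: a small correction, then down and close.

```bash
python3 -m crank '[{"dx":0,"dy":-0.026,"dz":0.06,"rx":0,"ry":0,"rz":0,"claw":1},{"dx":0,"dy":0,"dz":0.06,"rx":0,"ry":0,"rz":0,"claw":1},{"dx":0,"dy":0,"dz":0.04,"rx":0,"ry":0,"rz":0,"claw":1},{"dx":0,"dy":0,"dz":0,"rx":0,"ry":0,"rz":0,"claw":0.2},{"dx":0,"dy":0,"dz":0,"rx":0,"ry":0,"rz":0,"claw":-0.2},{"dx":0,"dy":0,"dz":0,"rx":0,"ry":0,"rz":0,"claw":-1},{"dx":0,"dy":0,"dz":0,"rx":0,"ry":0,"rz":0,"claw":-1},{"dx":0,"dy":0,"dz":0,"rx":0,"ry":0,"rz":0,"claw":-1},{"dx":0,"dy":0,"dz":0,"rx":0,"ry":0,"rz":0,"claw":-1},{"dx":0,"dy":0,"dz":0,"rx":0,"ry":0,"rz":0,"claw":-1}]' 110
```

```text
time_s: 5.47
tool_pos: [0.5423, 0.3299, 0.1407]
tcp_rot: [0.0, 1.0, -0.021, -0.0]
force: [-1.0, -1.1, 0.2]
width: 0.0126
finger_force: 107.8
```

```bash
python3 -m crank '[{"dx":-0.0113,"dy":0,"dz":-0.0242,"rx":0,"ry":0,"rz":0,"claw":-1},{"dx":-0.0113,"dy":0,"dz":-0.0242,"rx":0,"ry":0,"rz":0,"claw":-1},{"dx":-0.0113,"dy":0,"dz":-0.0242,"rx":0,"ry":0,"rz":0,"claw":-1},{"dx":-0.0113,"dy":0,"dz":-0.0242,"rx":0,"ry":0,"rz":0,"claw":-1},{"dx":-0.0113,"dy":0,"dz":-0.0242,"rx":0,"ry":0,"rz":0,"claw":-1},{"dx":-0.0113,"dy":0,"dz":-0.0242,"rx":0,"ry":0,"rz":0,"claw":-1},{"dx":-0.0113,"dy":0,"dz":-0.0242,"rx":0,"ry":0,"rz":0,"claw":-1},{"dx":-0.0113,"dy":0,"dz":-0.0242,"rx":0,"ry":0,"rz":0,"claw":-1},{"dx":0,"dy":0,"dz":0,"rx":0,"ry":0,"rz":0,"claw":-1},{"dx":0,"dy":0,"dz":0,"rx":0,"ry":0,"rz":0,"claw":-1}]'
```

```text
time_s: 6.3
tool_pos: [0.5286, 0.3311, 0.1702]
tcp_rot: [-0.0, 1.0, -0.021, 0.0]
force: [0.4, 0.4, -4.7]
width: 0.0125
finger_force: 107.5
```

```bash
python3 -m crank '[{"dx":-0.0141,"dy":0,"dz":-0.0302,"rx":0,"ry":0,"rz":0,"claw":-1},{"dx":-0.0141,"dy":0,"dz":-0.0302,"rx":0,"ry":0,"rz":0,"claw":-1},{"dx":-0.0141,"dy":0,"dz":-0.0302,"rx":0,"ry":0,"rz":0,"claw":-1},{"dx":-0.0141,"dy":0,"dz":-0.0302,"rx":0,"ry":0,"rz":0,"claw":-1},{"dx":-0.0141,"dy":0,"dz":-0.0302,"rx":0,"ry":0,"rz":0,"claw":-1},{"dx":-0.0141,"dy":0,"dz":-0.0302,"rx":0,"ry":0,"rz":0,"claw":-1},{"dx":-0.0141,"dy":0,"dz":-0.0302,"rx":0,"ry":0,"rz":0,"claw":-1},{"dx":-0.0141,"dy":0,"dz":-0.0302,"rx":0,"ry":0,"rz":0,"claw":-1},{"dx":-0.0141,"dy":0,"dz":-0.0302,"rx":0,"ry":0,"rz":0,"claw":-1},{"dx":-0.0141,"dy":0,"dz":-0.0302,"rx":0,"ry":0,"rz":0,"claw":-1}]'
python3 -m crank '[{"dx":-0.014,"dy":0,"dz":-0.1,"rx":0,"ry":0,"rz":0,"claw":-1},{"dx":0,"dy":0,"dz":-0.12,"rx":0,"ry":0,"rz":0,"claw":-1},{"dx":0,"dy":0,"dz":-0.12,"rx":0,"ry":0,"rz":0,"claw":-1},{"dx":0,"dy":0,"dz":-0.06,"rx":0,"ry":0,"rz":0,"claw":-1},{"dx":0,"dy":0.03,"dz":0,"rx":0,"ry":0,"rz":0,"claw":-1},{"dx":0,"dy":0.08,"dz":0,"rx":0,"ry":0,"rz":0,"claw":-1},{"dx":0,"dy":0.12,"dz":0,"rx":0,"ry":0,"rz":0,"claw":-1},{"dx":0,"dy":0.16,"dz":0,"rx":0,"ry":0,"rz":0,"claw":-1},{"dx":0,"dy":0.16,"dz":0,"rx":0,"ry":0,"rz":0,"claw":-1},{"dx":0,"dy":0.16,"dz":0,"rx":0,"ry":0,"rz":0,"claw":-1}]'
python3 - <<'E'
from h import *
print(arm.read_state()['qpos'])
im,D=arm.grab_frame('side'); a=im[90:240,190:390]
cv2.imwrite('pics/c3.png',cv2.resize(a,(600,450),interpolation=2)[...,::-1])
P=cloud('side',D); hsv=cv2.cvtColor(im,cv2.COLOR_RGB2HSV)
o=(D>0)&(hsv[...,0]<20)&(hsv[...,1]>150)&(P[...,0]>.35)&(P[...,0]<.65)&(P[...,2]>.1)&(P[...,1]>.0)&(P[...,1]<.4)
O=P[o]; print(len(O),np.round(O.min(0),3),np.round(O.max(0),3))
E
```

```text
time_s: 7.13
tool_pos: [0.5075, 0.3317, 0.2156]
tcp_rot: [0.0, 1.0, -0.021, -0.0]
force: [0.4, 1.2, -4.8]
width: 0.0126
finger_force: 107.4
time_s: 7.97
tool_pos: [0.5004, 0.2238, 0.2737]
tcp_rot: [0.001, 1.0, -0.021, -0.001]
force: [0.5, -0.9, -4.5]
width: 0.0122
finger_force: 107.7
[ 0.33532232  0.17685183 -0.8941513   1.6451731   0.13976622  1.38889143
 -2.18889955]
882 [0.437 0.181 0.146] [0.585 0.275 0.334]
```

View pics/c3.png

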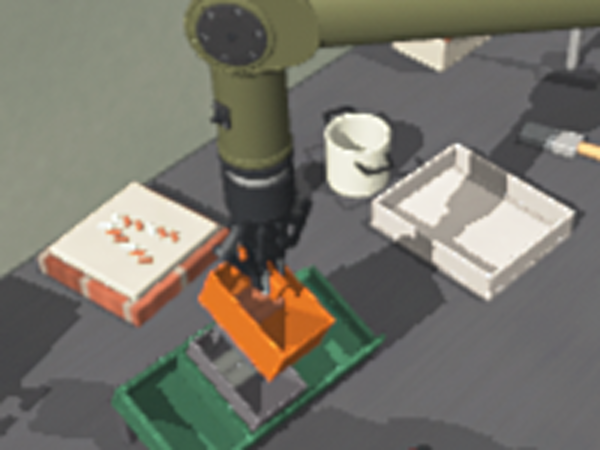

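The side view shows the orange bin upright in the gripper, clear of the rack, lean kept and blanks inside; the tray lies ahead at the right. Carrying it over.

```bash
python3 -m crank '[{"dx":0.02,"dy":0.16,"dz":0,"rx":0,"ry":0,"rz":0,"claw":-1},{"dx":0.04,"dy":0.2,"dz":0,"rx":0,"ry":0,"rz":0,"claw":-1},{"dx":0.04,"dy":0.2,"dz":0,"rx":0,"ry":0,"rz":0,"claw":-1},{"dx":0.04,"dy":0.2,"dz":0,"rx":0,"ry":0,"rz":0,"claw":-1},{"dx":0.04,"dy":0.2,"dz":0,"rx":0,"ry":0,"rz":0,"claw":-1},{"dx":0.04,"dy":0.2,"dz":0,"rx":0,"ry":0,"rz":0,"claw":-1},{"dx":0.04,"dy":0.2,"dz":0,"rx":0,"ry":0,"rz":0,"claw":-1},{"dx":0.04,"dy":0.2,"dz":0,"rx":0,"ry":0,"rz":0,"claw":-1},{"dx":0.04,"dy":0.2,"dz":0,"rx":0,"ry":0,"rz":0,"claw":-1},{"dx":0.04,"dy":0.2,"dz":0,"rx":0,"ry":0,"rz":0,"claw":-1}]'
python3 -m crank '[{"dx":0.04,"dy":0.2,"dz":0,"rx":0,"ry":0,"rz":0,"claw":-1},{"dx":0.04,"dy":0.2,"dz":0,"rx":0,"ry":0,"rz":0,"claw":-1},{"dx":0.04,"dy":0.2,"dz":0,"rx":0,"ry":0,"rz":0,"claw":-1},{"dx":0.04,"dy":0.16,"dz":0,"rx":0,"ry":0,"rz":0,"claw":-1},{"dx":0.04,"dy":0.1,"dz":0,"rx":0,"ry":0,"rz":0,"claw":-1},{"dx":0.03,"dy":0.06,"dz":0,"rx":0,"ry":0,"rz":0,"claw":-1},{"dx":0.02,"dy":0,"dz":0,"rx":0,"ry":0,"rz":0,"claw":-1},{"dx":0,"dy":0,"dz":0,"rx":0,"ry":0,"rz":0,"claw":-1},{"dx":0,"dy":0,"dz":0,"rx":0,"ry":0,"rz":0,"claw":-1},{"dx":0,"dy":0,"dz":0,"rx":0,"ry":0,"rz":0,"claw":-1}]'
python3 -c "
from plant import arm; print(arm.read_state()['qpos'])"
```

```text
time_s: 8.85
tool_pos: [0.5452, -0.0724, 0.274]
tcp_rot: [0.0, 1.0, -0.021, -0.001]
force: [-0.4, 0.1, -5.6]
width: 0.0127
finger_force: 108.3
time_s: 9.68
tool_pos: [0.578, -0.2076, 0.2754]
tcp_rot: [-0.0, 1.0, -0.019, 0.0]
force: [0.1, 0.3, -4.6]
width: 0.0126
finger_force: 108.4
[ 0.78506191  0.28526874 -0.59383695  1.49177492  0.1594351   1.41345908
 -1.42390914]
```

```bash
python3 -m crank '[{"dx":-0.035,"dy":0.12,"dz":0.05,"rx":0,"ry":0,"rz":0,"claw":-1},{"dx":0,"dy":0,"dz":0.1,"rx":0,"ry":0,"rz":0,"claw":-1},{"dx":0,"dy":0,"dz":0.15,"rx":0,"ry":0,"rz":0,"claw":-1},{"dx":0,"dy":0,"dz":0.15,"rx":0,"ry":0,"rz":0,"claw":-1},{"dx":0,"dy":0,"dz":0.15,"rx":0,"ry":0,"rz":0,"claw":-1},{"dx":0,"dy":0,"dz":0.1,"rx":0,"ry":0,"rz":0,"claw":-1},{"dx":0,"dy":0,"dz":0.06,"rx":0,"ry":0,"rz":0,"claw":-1},{"dx":0,"dy":0,"dz":0.03,"rx":0,"ry":0,"rz":0,"claw":-1},{"dx":0,"dy":0,"dz":0,"rx":0,"ry":0,"rz":0,"claw":-1},{"dx":0,"dy":0,"dz":0,"rx":0,"ry":0,"rz":0,"claw":-1}]'
python3 - <<'E'
from h import *
print(arm.read_state()['qpos'])
im,D=arm.grab_frame('side'); a=im[90:240,260:460]
cv2.imwrite('pics/c4.png',cv2.resize(a,(600,450),interpolation=2)[...,::-1])
E
```

```text
time_s: 10.52
tool_pos: [0.5724, -0.2277, 0.1578]
tcp_rot: [0.0, 1.0, -0.02, 0.001]
force: [1.1, 0.6, -4.8]
width: 0.0123
finger_force: 108.4
[ 0.79749554  0.36217517 -0.56756029  1.64028023  0.20625182  1.19765179
 -1.42768438]
```

View pics/c4.png

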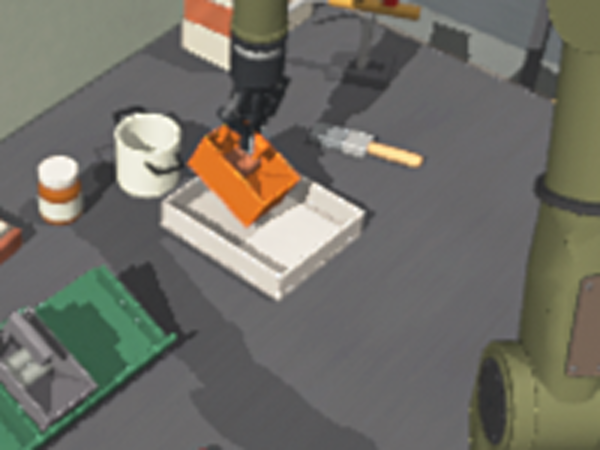

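The bin hangs low over the tray's middle, inside its rim. Tipping slowly.

```bash
python3 -m crank '[{"dx":0,"dy":0,"dz":0,"rx":0,"ry":0.07,"rz":0,"claw":-1},{"dx":0,"dy":0,"dz":0,"rx":0,"ry":0.09,"rz":0,"claw":-1},{"dx":0,"dy":0,"dz":0,"rx":0,"ry":0.09,"rz":0,"claw":-1},{"dx":0,"dy":0,"dz":0,"rx":0,"ry":0.09,"rz":0,"claw":-1},{"dx":0,"dy":0,"dz":0,"rx":0,"ry":0.07,"rz":0,"claw":-1},{"dx":0,"dy":0,"dz":0,"rx":0,"ry":0.05,"rz":0,"claw":-1},{"dx":0,"dy":0,"dz":0,"rx":0,"ry":0.04,"rz":0,"claw":-1},{"dx":0,"dy":0,"dz":0,"rx":0,"ry":0.03,"rz":0,"claw":-1},{"dx":0,"dy":0,"dz":0,"rx":0,"ry":0.03,"rz":0,"claw":-1},{"dx":0,"dy":0,"dz":0,"rx":0,"ry":0.03,"rz":0,"claw":-1}]'
python3 -m crank '[{"dx":0,"dy":0,"dz":0,"rx":0,"ry":0.03,"rz":0,"claw":-1},{"dx":0,"dy":0,"dz":0,"rx":0,"ry":0.03,"rz":0,"claw":-1},{"dx":0,"dy":0,"dz":0,"rx":0,"ry":0.03,"rz":0,"claw":-1},{"dx":0,"dy":0,"dz":0,"rx":0,"ry":0.03,"rz":0,"claw":-1},{"dx":0,"dy":0,"dz":0,"rx":0,"ry":0.04,"rz":0,"claw":-1},{"dx":0,"dy":0,"dz":0,"rx":0,"ry":0.04,"rz":0,"claw":-1},{"dx":0,"dy":0,"dz":0,"rx":0,"ry":0.05,"rz":0,"claw":-1},{"dx":0,"dy":0,"dz":0,"rx":0,"ry":0.06,"rz":0,"claw":-1},{"dx":0,"dy":0,"dz":0,"rx":0,"ry":0.06,"rz":0,"claw":-1},{"dx":0,"dy":0,"dz":0,"rx":0,"ry":0.06,"rz":0,"claw":-1}]'
python3 - <<'E'
from h import *
print(arm.read_state()['qpos'])
im,D=arm.grab_frame('side'); a=im[90:240,260:460]
cv2.imwrite('pics/c5.png',cv2.resize(a,(600,450),interpolation=2)[...,::-1])
E
```

```text
time_s: 11.4
tool_pos: [0.5718, -0.2279, 0.158]
tcp_rot: [0.006, 0.973, -0.02, 0.23]
force: [-0.3, -0.6, -5.5]
width: 0.0123
finger_force: 110.6
time_s: 12.23
tool_pos: [0.5728, -0.2282, 0.1589]
tcp_rot: [0.01, 0.921, -0.018, 0.39]
force: [0.2, 1.1, -1.4]
width: 0.0123
finger_force: 111.0
[ 1.20945625  0.00725925 -0.68403504  2.24083216 -1.1539425   0.36865294
 -0.08583274]
```

View pics/c5.png

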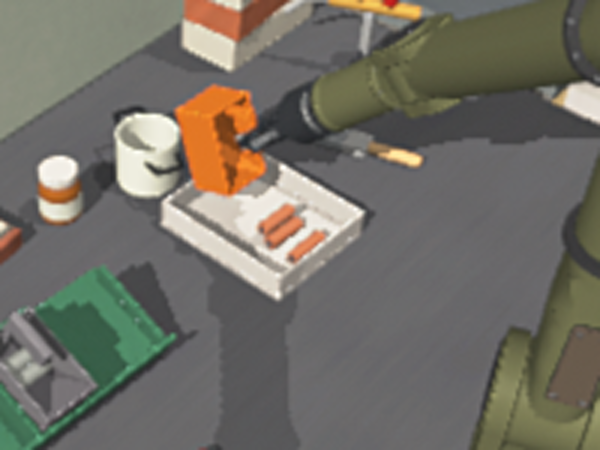

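All three blanks lie in the tray, around (265-325, 215-245) in the crop, and the bin is empty. Now up and back to 25° lean.

```bash
python3 -m crank '[{"dx":0,"dy":0,"dz":0,"rx":0,"ry":0,"rz":0,"claw":-1},{"dx":0.08,"dy":0,"dz":-0.08,"rx":0,"ry":0,"rz":0,"claw":-1},{"dx":0.12,"dy":0,"dz":-0.12,"rx":0,"ry":0,"rz":0,"claw":-1},{"dx":0.12,"dy":0,"dz":-0.12,"rx":0,"ry":0,"rz":0,"claw":-1},{"dx":0.12,"dy":0,"dz":-0.12,"rx":0,"ry":0,"rz":0,"claw":-1},{"dx":0.08,"dy":0,"dz":-0.08,"rx":0,"ry":-0.06,"rz":0,"claw":-1},{"dx":0,"dy":0,"dz":0,"rx":0,"ry":-0.12,"rz":0,"claw":-1},{"dx":0,"dy":0,"dz":0,"rx":0,"ry":-0.14,"rz":0,"claw":-1},{"dx":0,"dy":0,"dz":0,"rx":0,"ry":-0.14,"rz":0,"claw":-1},{"dx":0,"dy":0,"dz":0,"rx":0,"ry":-0.14,"rz":0,"claw":-1}]'
python3 -m crank '[{"dx":0,"dy":0,"dz":0,"rx":0,"ry":-0.14,"rz":0,"claw":-1},{"dx":0,"dy":0,"dz":0,"rx":0,"ry":-0.14,"rz":0,"claw":-1},{"dx":0,"dy":0,"dz":0,"rx":0,"ry":-0.14,"rz":0,"claw":-1},{"dx":0,"dy":0,"dz":0,"rx":0,"ry":0,"rz":0,"claw":-1},{"dx":0,"dy":0,"dz":0,"rx":0,"ry":0,"rz":0,"claw":-1},{"dx":0,"dy":-0.05,"dz":0,"rx":0,"ry":0,"rz":0,"claw":-1},{"dx":0,"dy":-0.1,"dz":0,"rx":0,"ry":0,"rz":0,"claw":-1},{"dx":0,"dy":-0.2,"dz":0,"rx":0,"ry":0,"rz":0,"claw":-1},{"dx":0,"dy":-0.2,"dz":0,"rx":0,"ry":0,"rz":0,"claw":-1},{"dx":0,"dy":-0.2,"dz":0,"rx":0,"ry":0,"rz":0,"claw":-1}]'
python3 -c "
from plant import arm; print(arm.read_state()['qpos'])"
```

```text
time_s: 13.12
tool_pos: [0.5708, -0.2292, 0.2699]
tcp_rot: [0.007, 0.985, -0.021, 0.172]
force: [0.3, 3.1, -4.1]
width: 0.0124
finger_force: 111.0
time_s: 13.95
tool_pos: [0.5739, -0.1124, 0.2681]
tcp_rot: [0.001, 1.0, -0.02, 0.011]
force: [-0.3, -0.3, -2.9]
width: 0.0122
finger_force: 110.9
[ 0.95714666  0.27812415 -0.96090132  1.58562605  0.23293186  1.37631648
 -1.63701957]
```

```bash
python3 -m crank '[{"dx":-0.05,"dy":-0.2,"dz":0,"rx":0,"ry":-0.028,"rz":0,"claw":-1},{"dx":-0.06,"dy":-0.22,"dz":0,"rx":0,"ry":0,"rz":0,"claw":-1},{"dx":-0.06,"dy":-0.22,"dz":0,"rx":0,"ry":0,"rz":0,"claw":-1},{"dx":-0.06,"dy":-0.22,"dz":0,"rx":0,"ry":0,"rz":0,"claw":-1},{"dx":-0.06,"dy":-0.22,"dz":0,"rx":0,"ry":0,"rz":0,"claw":-1},{"dx":-0.06,"dy":-0.2,"dz":0,"rx":0,"ry":0,"rz":0,"claw":-1},{"dx":-0.06,"dy":-0.15,"dz":0,"rx":0,"ry":0,"rz":0,"claw":-1},{"dx":-0.04,"dy":-0.1,"dz":0,"rx":0,"ry":0,"rz":0,"claw":-1},{"dx":0,"dy":0,"dz":0,"rx":0,"ry":0,"rz":0,"claw":-1},{"dx":0,"dy":0,"dz":0,"rx":0,"ry":0,"rz":0,"claw":-1}]'
python3 - <<'E'
from h import *
print(arm.read_state()['qpos'])
im,D=arm.grab_frame('side'); a=im[90:240,210:410]
cv2.imwrite('pics/c6.png',cv2.resize(a,(600,450),interpolation=2)[...,::-1])
P=cloud('side',D); hsv=cv2.cvtColor(im,cv2.COLOR_RGB2HSV)
o=(D>0)&(hsv[...,0]<20)&(hsv[...,1]>150)&(P[...,0]>.35)&(P[...,0]<.65)&(P[...,2]>.1)&(P[...,1]>.0)&(P[...,1]<.25)
O=P[o]; print(len(O),np.round(np.percentile(O,[1,99],axis=0),3))
# dominant plane by RANSAC (side wall/front face) lean estimate
rng=np.random.default_rng(0); R=O.copy()
for k in range(3):
    best=None
    for _ in range(400):
        p=R[rng.choice(len(R),3,False)]; nn=np.cross(p[1]-p[0],p[2]-p[0]); l=np.linalg.norm(nn)
        if l<1e-6: continue
        nn/=l; w=abs((R-p[0])@nn)<.002
        if best is None or w.sum()>best.sum(): best=w
    q=R[best]; nn=np.linalg.svd(q-q.mean(0))[2][2]; print(best.sum(),np.round(nn,3),np.round(q.mean(0),3)); R=R[~best]
E
```

```text
time_s: 14.78
tool_pos: [0.5151, 0.1189, 0.2682]
tcp_rot: [0.001, 1.0, -0.018, 0.001]
force: [0.4, -1.2, -2.6]
width: 0.0122
finger_force: 111.1
[ 0.73153172  0.16143365 -1.09792224  1.69617415  0.14808355  1.37300747
 -1.99745959]
912 [[0.455 0.077 0.152]
 [0.59  0.161 0.303]]
278 [ 0.055  0.998 -0.027] [0.528 0.157 0.204]
142 [-0.345  0.023 -0.938] [0.499 0.11  0.192]
85 [ 0.31  -0.006  0.951] [0.494 0.107 0.198]
```

View pics/c6.png

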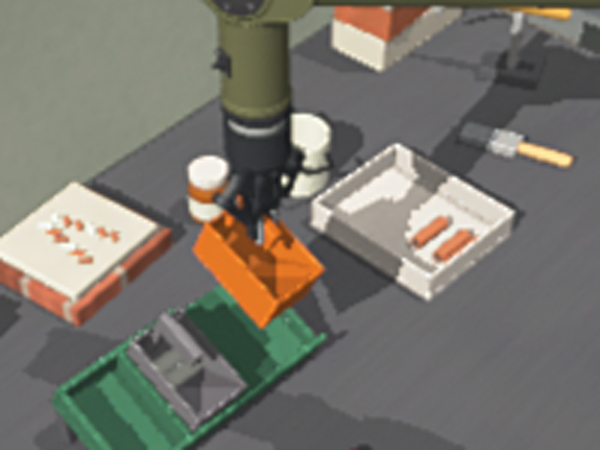

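The bin is over the bay, lean and squareness kept. Two blanks show in the tray; the third is checked below. Lowering.

```bash
python3 - <<'E'
from h import *
im,D=arm.grab_frame('top'); P=cloud('top',D)
hsv=cv2.cvtColor(im,cv2.COLOR_RGB2HSV)
o=((hsv[...,0]<18)&(hsv[...,1]>70)&(P[...,0]>.4)&(P[...,0]<.68)&(P[...,1]<-.12)&(P[...,1]>-.33)).astype(np.uint8)
n,_,s,c=cv2.connectedComponentsWithStats(o)
for i in range(1,n):
    if s[i,4]>8: print(s[i],np.round(P[int(c[i,1]),int(c[i,0])],3))
E
python3 -m crank '[{"dx":0,"dy":-0.027,"dz":0.06,"rx":0,"ry":0,"rz":0,"claw":-1},{"dx":0,"dy":0,"dz":0.12,"rx":0,"ry":0,"rz":0,"claw":-1},{"dx":0,"dy":0,"dz":0.14,"rx":0,"ry":0,"rz":0,"claw":-1},{"dx":0,"dy":0,"dz":0.13,"rx":0,"ry":0,"rz":0,"claw":-1},{"dx":0.03,"dy":0,"dz":0.06,"rx":0,"ry":0,"rz":0,"claw":-1},{"dx":0.03,"dy":0,"dz":0.06,"rx":0,"ry":0,"rz":0,"claw":-1},{"dx":0.03,"dy":0,"dz":0.06,"rx":0,"ry":0,"rz":0,"claw":-1},{"dx":0.03,"dy":0,"dz":0.06,"rx":0,"ry":0,"rz":0,"claw":-1},{"dx":0,"dy":0,"dz":0,"rx":0,"ry":0,"rz":0,"claw":-1},{"dx":0,"dy":0,"dz":0,"rx":0,"ry":0,"rz":0,"claw":-1}]'
```

```text
[409 189  20   7 116] [ 0.507 -0.221  0.023]
[409 201  20  13 225] [ 0.455 -0.221  0.021]
time_s: 15.72
tool_pos: [0.5344, 0.1217, 0.1636]
tcp_rot: [-0.002, 1.0, -0.019, -0.002]
force: [0.0, -0.3, -2.2]
width: 0.0123
finger_force: 110.7
```

```bash
python3 -m crank '[{"dx":0.012,"dy":0,"dz":0.03,"rx":0,"ry":0,"rz":0,"claw":-1},{"dx":0.012,"dy":0,"dz":0.03,"rx":0,"ry":0,"rz":0,"claw":-1},{"dx":0.01,"dy":0,"dz":0.02,"rx":0,"ry":0,"rz":0,"claw":-1},{"dx":0.005,"dy":0,"dz":0.01,"rx":0,"ry":0,"rz":0,"claw":-1},{"dx":0.005,"dy":0,"dz":0.01,"rx":0,"ry":0,"rz":0,"claw":-1},{"dx":0.005,"dy":0,"dz":0.01,"rx":0,"ry":0,"rz":0,"claw":-1},{"dx":0,"dy":0,"dz":0,"rx":0,"ry":0,"rz":0,"claw":-1},{"dx":0,"dy":0,"dz":0,"rx":0,"ry":0,"rz":0,"claw":-1},{"dx":0,"dy":0,"dz":0,"rx":0,"ry":0,"rz":0,"claw":-1},{"dx":0,"dy":0,"dz":0,"rx":0,"ry":0,"rz":0,"claw":-1}]'
```

```text
time_s: 16.55
tool_pos: [0.5415, 0.1214, 0.1475]
tcp_rot: [-0.002, 1.0, -0.019, -0.001]
force: [0.2, 0.7, -2.7]
width: 0.0123
finger_force: 110.9
```

```bash
python3 -m crank '[{"dx":0.003,"dy":0,"dz":0.006,"rx":0,"ry":0,"rz":0,"claw":-1},{"dx":0.003,"dy":0,"dz":0.006,"rx":0,"ry":0,"rz":0,"claw":-1},{"dx":0.003,"dy":0,"dz":0.006,"rx":0,"ry":0,"rz":0,"claw":-1},{"dx":0,"dy":0,"dz":0,"rx":0,"ry":0,"rz":0,"claw":-1},{"dx":0,"dy":0,"dz":0,"rx":0,"ry":0,"rz":0,"claw":-1},{"dx":0,"dy":0,"dz":0,"rx":0,"ry":0,"rz":0,"claw":-1},{"dx":0,"dy":0,"dz":0,"rx":0,"ry":0,"rz":0,"claw":-1},{"dx":0,"dy":0,"dz":0,"rx":0,"ry":0,"rz":0,"claw":-1},{"dx":0,"dy":0,"dz":0,"rx":0,"ry":0,"rz":0,"claw":-1},{"dx":0,"dy":0,"dz":0,"rx":0,"ry":0,"rz":0,"claw":-1}]'
```

```text
time_s: 17.38
tool_pos: [0.5422, 0.1216, 0.1457]
tcp_rot: [-0.001, 1.0, -0.019, -0.002]
force: [-7.0, -1.5, 8.1]
width: 0.0123
finger_force: 112.9
```

```bash
python3 -m crank '[{"dx":0.002,"dy":0,"dz":0.005,"rx":0,"ry":0,"rz":0,"claw":-1},{"dx":0.002,"dy":0,"dz":0.005,"rx":0,"ry":0,"rz":0,"claw":-1},{"dx":0,"dy":0,"dz":0,"rx":0,"ry":0,"rz":0,"claw":-1},{"dx":0,"dy":0,"dz":0,"rx":0,"ry":0,"rz":0,"claw":-1},{"dx":0,"dy":0,"dz":0,"rx":0,"ry":0,"rz":0,"claw":-1},{"dx":0,"dy":0,"dz":0,"rx":0,"ry":0,"rz":0,"claw":-1},{"dx":0,"dy":0,"dz":0,"rx":0,"ry":0,"rz":0,"claw":-1},{"dx":0,"dy":0,"dz":0,"rx":0,"ry":0,"rz":0,"claw":-1},{"dx":0,"dy":0,"dz":0,"rx":0,"ry":0,"rz":0,"claw":-1},{"dx":0,"dy":0,"dz":0,"rx":0,"ry":0,"rz":0,"claw":-1}]'
```

```text
time_s: 18.22
tool_pos: [0.5421, 0.1215, 0.1456]
tcp_rot: [-0.0, 1.0, -0.019, -0.003]
force: [-12.5, -3.6, 19.8]
width: 0.0122
finger_force: 114.8
```

Contact is along the slope's normal. Easing off, then releasing.

```bash
python3 -m crank '[{"dx":-0.003,"dy":0,"dz":-0.006,"rx":0,"ry":0,"rz":0,"claw":-1},{"dx":0,"dy":0,"dz":0,"rx":0,"ry":0,"rz":0,"claw":-0.5},{"dx":0,"dy":0,"dz":0,"rx":0,"ry":0,"rz":0,"claw":-0.3},{"dx":0,"dy":0,"dz":0,"rx":0,"ry":0,"rz":0,"claw":0},{"dx":0,"dy":0,"dz":0,"rx":0,"ry":0,"rz":0,"claw":0.3},{"dx":0,"dy":0,"dz":0,"rx":0,"ry":0,"rz":0,"claw":0.6},{"dx":0,"dy":0,"dz":0,"rx":0,"ry":0,"rz":0,"claw":0.8},{"dx":0,"dy":0,"dz":0,"rx":0,"ry":0,"rz":0,"claw":0.8},{"dx":0,"dy":0,"dz":0,"rx":0,"ry":0,"rz":0,"claw":0.8},{"dx":0,"dy":0,"dz":0,"rx":0,"ry":0,"rz":0,"claw":0.8}]'
```

```text
time_s: 19.05
tool_pos: [0.543, 0.1213, 0.144]
tcp_rot: [-0.002, 1.0, -0.019, -0.001]
force: [-0.2, -0.1, 0.2]
width: 0.0769
finger_force: 0.0
```

```bash
python3 -m crank '[{"dx":0,"dy":0,"dz":-0.06,"rx":0,"ry":0,"rz":0,"claw":0.8},{"dx":0,"dy":0,"dz":-0.12,"rx":0,"ry":0,"rz":0,"claw":0.8},{"dx":0,"dy":0,"dz":-0.2,"rx":0,"ry":0,"rz":0,"claw":0.8},{"dx":0,"dy":0,"dz":-0.2,"rx":0,"ry":0,"rz":0,"claw":0.8},{"dx":0,"dy":0,"dz":-0.2,"rx":0,"ry":0,"rz":0,"claw":0.8},{"dx":0,"dy":0.1,"dz":-0.1,"rx":0,"ry":0,"rz":0,"claw":0.8},{"dx":0,"dy":0.22,"dz":0,"rx":0,"ry":0,"rz":0,"claw":0.8},{"dx":0,"dy":0.22,"dz":0,"rx":0,"ry":0,"rz":0,"claw":0.8},{"dx":0,"dy":0.22,"dz":0,"rx":0,"ry":0,"rz":0,"claw":0.8},{"dx":0,"dy":0.22,"dz":0,"rx":0,"ry":0,"rz":0,"claw":0.8}]'
python3 -m crank '[{"dx":0,"dy":0.22,"dz":0,"rx":0,"ry":0,"rz":0,"claw":0.8},{"dx":0,"dy":0.1,"dz":0,"rx":0,"ry":0,"rz":0,"claw":0.8},{"dx":0,"dy":0,"dz":0,"rx":0,"ry":0,"rz":0,"claw":0.8},{"dx":0,"dy":0,"dz":0,"rx":0,"ry":0,"rz":0,"claw":0.8},{"dx":0,"dy":0,"dz":0,"rx":0,"ry":0,"rz":0,"claw":0.8},{"dx":0,"dy":0,"dz":0,"rx":0,"ry":0,"rz":0,"claw":0.8},{"dx":0,"dy":0,"dz":0,"rx":0,"ry":0,"rz":0,"claw":0.8},{"dx":0,"dy":0,"dz":0,"rx":0,"ry":0,"rz":0,"claw":0.8},{"dx":0,"dy":0,"dz":0,"rx":0,"ry":0,"rz":0,"claw":0.8},{"dx":0,"dy":0,"dz":0,"rx":0,"ry":0,"rz":0,"claw":0.8}]'
python3 - <<'E'
from h import *
im2,D2=arm.grab_frame('top'); b=im2[100:250,210:460]
im,D=arm.grab_frame('side'); a=im[100:250,190:400]
cv2.imwrite('pics/c7.png',np.vstack([cv2.resize(b,(500,300),interpolation=2),cv2.resize(a,(500,300),interpolation=2)])[...,::-1])
for n,im,D in (('side',im,D),('top',im2,D2)):
    P=cloud(n,D); hsv=cv2.cvtColor(im,cv2.COLOR_RGB2HSV)
    o=(D>0)&(hsv[...,0]<20)&(hsv[...,1]>150)&(P[...,0]>.42)&(P[...,0]<.65)&(P[...,2]>.03)&(P[...,1]>.05)&(P[...,1]<.19)
    O=P[o]; print(len(O),np.round(np.percentile(O,[1,99],axis=0),3))
    s=np.radians(25); zb=O@np.array([-np.sin(s),0,np.cos(s)]); xb=O@np.array([np.cos(s),0,np.sin(s)])
    t=O[zb>np.percentile(zb,99)-.01]; c=np.polyfit(t[:,0],t[:,2],1); print('fin',len(t),np.round(np.median(t,0),3),'slope',np.degrees(np.arctan(c[0])),'yaw',np.degrees(np.arctan(np.polyfit(t[:,0],t[:,1],1)[0])),'zbtop',np.percentile(zb,99))
E
```

```text
time_s: 19.88
tool_pos: [0.5376, -0.0272, 0.2766]
tcp_rot: [-0.001, 1.0, -0.019, -0.001]
force: [1.2, 0.2, -0.5]
width: 0.0768
finger_force: 0.0
time_s: 20.72
tool_pos: [0.536, -0.0735, 0.2754]
tcp_rot: [-0.002, 1.0, -0.018, -0.001]
force: [0.1, 0.4, -0.5]
width: 0.0767
finger_force: 0.0
910 [[0.482 0.079 0.036]
 [0.616 0.163 0.171]]
fin 71 [0.547 0.122 0.159] slope 24.305775438989837 yaw -3.5868603872761615 zbtop -0.08284157594787712
1126 [[0.479 0.082 0.038]
 [0.618 0.169 0.171]]
fin 93 [0.541 0.125 0.16 ] slope 24.46948693390259 yaw -2.6813796495614057 zbtop -0.08058033738785272
```

View pics/c7.png

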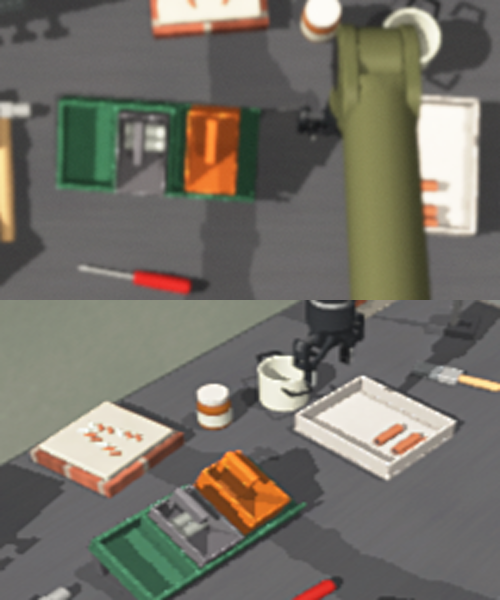

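The bin stands in the bay at about 24.4° lean, square to the rack. The two blanks visible from the side and the double-width patch seen earlier from the top account for all three in the tray.

```bash
python3 -c "
from plant import arm; print(arm.close_job())"
```

```text
the job is handed in; nothing more can be done
None
```

I tipped all three copper blanks into the tray, left the empty orange bin standing square in the bay at about 24.4° lean, and handed the job in at about 21 s; no verdict came back. The third blank was hidden from the side camera at the end, so I counted it from the earlier top view.

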